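Fish the basting brush out through the roasting rack

TASK

The basting brush has dropped under the wire rack of the roasting tin, and the rack is sitting proud. First press the rack fully down into the tin by its black pad; then take the brush by its wooden handle through the opening in the rack, draw it out diagonally, handle first, and finish while holding it still in the air with all of it at least 5 cm above the rack. Leave the rack fully seated and do not disturb the two shakers or the jar beside the tin.

Things in the scene. Friction and masses are not known exactly. Their poses are not given: they have to be found in the camera images.
- tin: Dark roasting tin fixed on a wooden board that covers the hob, 310 mm along its x, 200 mm along its y (plus small side handles that reach 126 mm from its centre line), rim top 63 mm up, walls 3 mm; inner floor 3 mm above its origin. Origin: centre of its underside, on the board (z = 0.012). All heights 'above the board' count from there. Its x points roughly away from the robot (yaw within 0.25 rad), z up.
- roast_rack (a joint): Height in m of the steel wire rack above its seat in the tin: 0 = fully seated, starts 0.007 to 0.012 (proud), at most 0.014. It slides straight down without tilting; friction of about 8 N holds it where it is and it seats on a hard stop. Pressed with 15 N it goes right home.
- rack_pad (a point): Centre of the top of the black round thumb pad on the rack (36 mm across, on a 40 mm wide metal strip at the far end of the rack), the place to press; 122 mm along the tin's +x from its centre, 65 mm above the board when the rack is seated, higher by the joint value before. Moves with the rack.
- rack_opening (a point): Centre of the rectangular opening in the rack, at mid-height of its 6 mm bars (57 mm above the board when seated: undersides at 54 mm, tops at 60 mm), 27.5 mm along the tin's +x from its centre. Clear opening 139 mm along x, 124 mm along y; open the fingers only about 50 mm when reaching in. Between it and the robot, cross bars 20 mm apart cover the tin. Axes as the tin's.
- brush_grip (a point): Grasp point of the loose basting brush (90 g): middle of its wooden handle's cross-section (20 x 20 mm, flat sides), 40 mm from the handle's end. Brush x points to that end, z up. It lies flat on the tin's floor, this point 13 mm above the board; its balance point is about 70 mm towards the head.
- brush_end (a point): Middle of the end face of the 145 mm long handle: 40 mm from brush_grip along the brush's +x. It starts under the opening, 14 to 40 mm short of the opening's far bar.
- brush_head (a point): Middle of the end face of the red silicone head (40 mm wide, 16 mm thick): 160 mm from brush_grip along the brush's -x; the brush is 200 mm long. It starts under the cross bars nearest the robot, up to 95 mm beyond the opening's near bar.
- salt: Glass salt shaker with a grey cap, 37 mm across, 69 mm tall, loose, beside the tin on the robot's left, leave alone. Origin: centre of its underside.
- jar: Small glass jar with a green lid, 55 mm across, 70 mm tall, loose, beside the tin on the robot's left, leave alone. Origin: centre of its underside.
- pepper: Glass pepper shaker with a dark cap, 37 mm across, 69 mm tall, loose, beside the tin on the robot's right, leave alone. Origin: centre of its underside.

How it is judged:
On the way, in this order (a step that is already met when the one before it is completed fails the run):
1. the rack is pressed fully down while the brush still lies under it (value of joint roast_rack below 0.002 m and z of each of brush_end, brush_head in the frame of rack_opening below -0.02 m), for 0.2 s.
2. the brush slants up through the opening, its handle's end above the rack and its head still below (z of brush_end in the frame of rack_opening above 0.02 m and z of brush_head in the frame of rack_opening below -0.01 m), for 0.1 s.
At the end, for the whole second after the job is handed in: The gripper holds the brush still in the air, both ends at least 50 mm above the rack's bars and nothing of the tin or rack touching it; the rack is seated within 2 mm; shakers and jar stand within 30 mm of where they were (value of joint roast_rack below 0.002 m and z of each of brush_end, brush_head in the frame of rack_opening above 0.05 m and contact force between the fingers and brush above 1 N and contact force between brush and tin below 0.1 N and linear speed of brush below 0.03 m/s and angular speed of brush below 0.3 rad/s and not (distance of salt from where it was at the start of the episode above 0.03 m) and not (angle between salt's own z axis and vertical above 0.3 rad) and not (distance of jar from where it was at the start of the episode above 0.03 m) and not (angle between jar's own z axis and vertical above 0.3 rad) and not (distance of pepper from where it was at the start of the episode above 0.03 m) and not (angle between pepper's own z axis and vertical above 0.3 rad)); the arm keeps its last pose, push and grip.
It fails at once if a shaker or the jar is moved by more than 30 mm or tipped (distance of any of salt, jar, pepper from where it was at the start of the episode above 0.03 m or angle between any of salt, jar, pepper's own z axis and vertical above 0.3 rad).
It also fails if it takes over 48 s, if anything falls off the work surface, if the arm or the gripper's body presses on something with over 40 N, if the wrist force passes 120 N, or if a joint passes its speed limit or range.

ROBOT

A 6-joint arm with a two-finger parallel gripper is mounted at the origin on a cart in front of the work surface, level with it; the furniture and walls round the work are solid. World frame = base frame: x ahead of the robot, y to its left, z up, the work surface at z = 0. Lengths are in m, angles in rad, forces in N, time in s.
With the tool pointing down it reaches from about 0.35 to 0.975 m from the base axis. Payload 4.9 kg.
Tool frame: the origin (TCP) lies midway between the tips of the shut fingers; the grasp point (between the pads) lies 19 mm behind it; z points along the fingers, y is the line along which they close (so a half turn about z gives the same grasp; the last joint's range is limited). The gripper opens to 85 mm and grips with 20 to 120 N. Pads are 22 mm wide; open, the fingers measure 114 mm over their backs; the gripper's body (76 mm by 85 mm) begins 54 mm behind the grasp point. The pads swing forward as they close: fully open they stand 13 mm farther back than shut.
Start: joints at [1.063, 0.053, 1.613, -0, 1.476, -0.119], TCP at [0.237, 0.578, 0.231] pointing down, gripper open.
Joint ranges: [-3.01, 3.01], [-1.01, 2.22], [0.06, 2.58], [-1.02, 4.17], [0.09, 2.62], [-3.14, 3.14]. Speed limits (rad/s): [2.57, 2.57, 3.14, 3.14, 3.14, 3.14].

INTERFACE

Orientations are given as a unit quaternion [w, x, y, z].
In Python, from plant import state, grab_frame, camera_info, job_done, spot_in, masks_of, pinpoint gives the robot as it stands.
- The arm moves only by the shell command python3 -m handwheel 'ROWS' [OPENING]. ROWS is JSON, a list that holds one entry, the list of rows, each a list of 6 numbers: the shift along the world's x, y, z in m, then the turn, a rotation vector about the world's x, y, z in degrees. In form: [[[tx, ty, tz, ax, ay, az], ...]]. A call has 1 to 20 rows; each row shifts and turns the commanded pose from where the row before left it; what a row does not reach is not made up. A row lasts 1/12 s, in which the tool goes at most 41.7 mm and 7.16 degrees, less where a joint would pass 70% of its speed; a pose out of reach is approached as far as the arm can. A call is refused whole if a number of a shift passes 0.0417 or a number of a turn 7.16, either way. A call with a gripper value outside its range is refused whole. OPENING is the opening, from 0 (shut) to 1 (fully open), set as the call begins (- or left out, the last holds). The fingers move at their own pace and stop on an object; the grip force is fixed at half the most. Time passes only in rows, so rows that do not move let the fingers close. It gives the time, the measured TCP pose, the force, the opening and the grip force at its end, in the units of the state.
- state(): the state, without advancing time (a new reading comes with each control period).
- grab_frame(name): name is "side" or "top" or "wrist"; returns (picture, depth): 420x560x3 uint8, blue, green, red; 420x560 float32, m along the optical axis (not along the pixel's ray), 0 where there is no reading.
- camera_info(name): a dict with "fx", "fy", "cx", "cy" (pixels), "T" (4x4, takes a point from camera to world coordinates). Camera axes: x right, y up, looking along -z (the intrinsics and any distortion apply to the point x, -y, -z); pixel columns grow to the right and rows downward; lengths in m; the calibration is good to about 2 mm. A picture is of the moment at which its call begins: read the wrist's pose just before it. camera_info takes no time and is no camera call; for the wrist camera it gives the pose at the moment of the call.
- job_done(): hands the job in; it is judged then, once.
Trained networks look in the newest picture that a camera, given by its name, has taken for a name from the list of things; names that differ only in an ending like _2 or _b are one class to them, and where a whole thing is asked for, a point or a joint stands for the part that bears it (a point fixed in the world has none). Each returns a list of dicts, best first, with "conf" (0 to 1); they miss things now and then, are a little off and sometimes report something else, mostly with a low value. They report only what shows in the picture. A call takes as long as a camera call.
- spot_in(camera, thing): "box" ([left, top, width, height] in pixels, round what is visible of it).
- masks_of(camera, thing): "region" (420x560 bool, what is visible of it) and "box" ([left, top, width, height] in pixels, round what is visible of it).
- pinpoint(camera, thing): "position" ([column, row] in pixels: a listed point, or the origin of a listed thing).
The state is a dict: "time": time; "joint_pos": joint angles; "joint_vel": joint speeds; "joint_efforts": joint torques, N m; "tool_pos": TCP position; "tool_rot": TCP orientation; "contact_force": force on the tool from outside, world axes, zero at the start; "ft_torque": the same for the moment, N m; "gripper_width": opening from 0.0 (shut) to 1.0 (fully open); "grasp_force": force on a finger pad.
Only numpy, scipy, OpenCV 4.12 (cv2) and the standard library are available. Lean on these libraries where they do the work, as an engineer would, in place of code of your own. Each camera call takes 0.05 s, during which the arm holds its last target. There are 200 camera calls.

## Working session

There is one attempt and no reset: what is moved stays moved. The work goes in short steps, Python scripts to look and compute and a shell command to move; the robot and the scene stay as the last step left them, time stands still between calls to the robot, and variables do not carry over. Pictures are saved under pics/ and viewed, at most 10 in all, crops included, and the job is handed in when it is done.

```bash
mkdir -p pics; cat > h.py <<'E'
import numpy as np, cv2
from plant import *
def ray(cam,px,info=None):
    i=info or camera_info(cam); T=np.array(i["T"])
    d=np.array([(px[0]-i["cx"])/i["fx"],-(px[1]-i["cy"])/i["fy"],-1.0])
    return T[:3,3],T[:3,:3]@d
def dep(cam,px,D,info=None):
    o,d=ray(cam,px,info); c,r=int(round(px[0])),int(round(px[1]))
    w=D[max(r-2,0):r+3,max(c-2,0):c+3]; w=w[w>0]
    return o+d*np.median(w) if len(w) else None
def atz(cam,px,z,info=None):
    o,d=ray(cam,px,info); return o+d*(z-o[2])/d[2]
E
python3 - <<'E'
from h import *
np.set_printoptions(precision=3,suppress=True)
ims=[]
for c in ["side","top"]:
    im,D=grab_frame(c); cv2.imwrite(f"pics/{c}0.png",im); np.save(c+".npy",D)
    i=camera_info(c); print(c,{k:v for k,v in i.items() if k!="T"}); print(np.array(i["T"]))
    for t in ["tin","rack_pad","rack_opening","brush_grip","brush_end","brush_head","salt","jar","pepper"]:
        for p in pinpoint(c,t)[:1]: print(t,np.array(p["position"]),round(p["conf"],2),dep(c,p["position"],D))
E
```

```text
side {'fx': 469.491259041517, 'fy': 469.491259041517, 'cx': 278.87647293374954, 'cy': 216.2829906452754}
[[-0.999 -0.014  0.039  0.573]
 [ 0.041 -0.477  0.878  0.95 ]
 [ 0.006  0.879  0.477  0.56 ]
 [ 0.     0.     0.     1.   ]]
tin [283.5 236. ] 0.63 [0.527 0.135 0.072]
rack_pad [341.9 277.4] 0.28 [0.419 0.222 0.03 ]
rack_opening [273.1 211.8] 0.88 [ 0.542 -0.063  0.023]
brush_grip [278.4 233. ] 0.66 [0.537 0.126 0.074]
brush_end [258.7 231.5] 0.71 [0.577 0.123 0.076]
brush_head [347.2 235.3] 0.76 [0.397 0.133 0.07 ]
salt [253.7 277.4] 0.85 [0.588 0.212 0.026]
jar [340.8 277.9] 0.81 [0.421 0.222 0.028]
top {'fx': 445.0075662616074, 'fy': 445.0075662616074, 'cx': 275.22292096880375, 'cy': 214.05834681781852}
[[ 0.166  0.963 -0.213  0.341]
 [-0.986  0.162 -0.033  0.049]
 [ 0.003  0.216  0.976  0.923]
 [ 0.     0.     0.     1.   ]]
tin [296.7 232.4] 0.69 [0.507 0.029 0.019]
rack_pad [307.1 163.7] 0.67 [0.634 0.032 0.087]
rack_opening [295.  218.2] 0.17 [0.533 0.038 0.036]
brush_grip [293.  217.8] 0.69 [0.533 0.042 0.036]
brush_end [299.6 200.4] 0.71 [0.572 0.034 0.034]
brush_head [272.7 298. ] 0.64 [0.368 0.056 0.018]
salt [227.8 181.9] 0.65 [0.578 0.183 0.065]
jar [208.1 258.3] 0.88 [0.419 0.188 0.083]
pepper [359.9 276.6] 0.86 [ 0.432 -0.1    0.08 ]
```

View pics/top0.png

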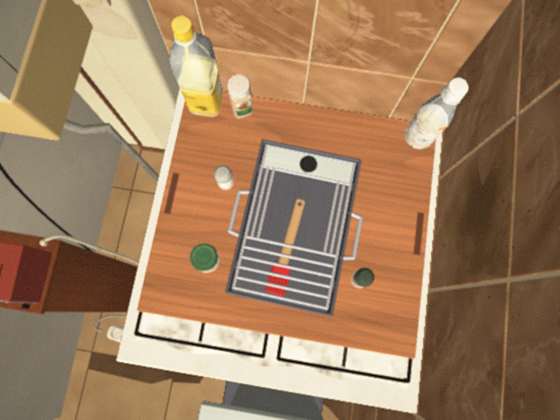

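View pics/side0.png

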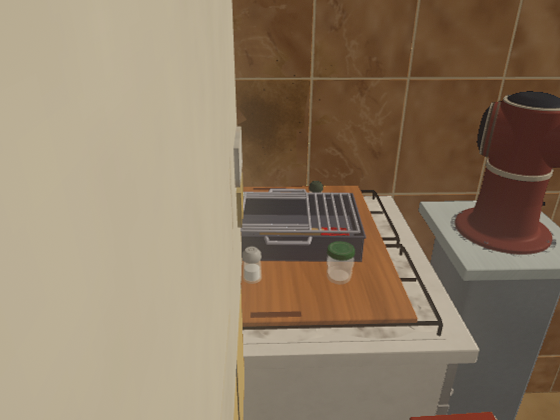

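Top view: pad at (308,163), handle end (299,200), red head (277,280); the shakers and jar are clear of the tin. The side camera can't see inside. I'll fit the tin corners and compute the needed yaw.

```bash
python3 - <<'E'
from h import *
from scipy.spatial.transform import Rotation as R
np.set_printoptions(precision=4,suppress=True)
D=np.load("top.npy"); i=camera_info("top")
r,c=np.mgrid[0:420,0:560]; T=np.array(i["T"])
P=np.stack([(c-i["cx"])/i["fx"]*D,-(r-i["cy"])/i["fy"]*D,-D],-1)@T[:3,:3].T+T[:3,3]
m=(P[...,2]>.06)&(P[...,2]<.1)&(c>225)&(c<365)&(r>138)&(r<318)&(D>0)
m=cv2.morphologyEx(m.astype(np.uint8),cv2.MORPH_CLOSE,np.ones((15,15)))
n,l,s,_=cv2.connectedComponentsWithStats(m); k=1+np.argmax(s[1:,4]); print(s[1:])
pts=P[(l==k)&(P[...,2]>.06)&(P[...,2]<.1)]
print(cv2.minAreaRect(pts[:,:2].astype(np.float32)*1000), np.median(pts[:,2]))
cs=[atz("top",p,.075) for p in [(262,142),(360,158),(333,313),(229,291)]]
cs=np.array(cs);print(cs,cs.mean(0)); v=cs[0]+cs[1]-cs[2]-cs[3]; print("yaw",np.arctan2(v[1],v[0]))
pp=pinpoint("top","rack_pad")[0]["position"]; print("pad",atz("top",pp,.087))
e=atz("top",pinpoint("top","brush_end")[0]["position"],.025);g=atz("top",pinpoint("top","brush_grip")[0]["position"],.025);h=atz("top",pinpoint("top","brush_head")[0]["position"],.025)
print(e,g,h,np.linalg.norm(e-h),np.arctan2(*(e-h)[1::-1]))
s=state(); q=s["tool_rot"]; print(s["tool_pos"],R.from_quat(np.roll(q,-1)).as_matrix(),s["contact_force"])
print(np.array(camera_info("wrist")["T"]))
E
```

```text
[[  226   140   139   177 14124]
 [  226   166     7    18   107]]
((512.6021118164062, 23.17369842529297), (276.9476623535156, 316.2819519042969), 87.28348541259766) 0.08048321295363686
[[ 0.6688  0.1286  0.075 ]
 [ 0.668  -0.0714  0.075 ]
 [ 0.3578 -0.0598  0.075 ]
 [ 0.3655  0.1386  0.075 ]] [0.515 0.034 0.075]
yaw -0.03514698155517289
pad [0.6342 0.0319 0.087 ]
[0.574  0.0339 0.025 ] [0.5352 0.0417 0.025 ] [0.3678 0.0558 0.025 ] 0.20733202286039568 -0.1057819178565698
[0.2369 0.5784 0.2313] [[-0.9254  0.379  -0.    ]
 [ 0.379   0.9254  0.    ]
 [ 0.      0.     -1.    ]] [-0.2992 -0.1084 -0.8408]
[[ 0.3776 -0.8946 -0.239   0.1755]
 [ 0.926   0.3649  0.0968  0.6028]
 [ 0.0006 -0.2578  0.9662  0.3741]
 [ 0.      0.      0.      1.    ]]
```

```bash
python3 -m handwheel '[[[0.013,-0.0305,0.003,0,0,0.9],[0.013,-0.0305,0.003,0,0,0.9],[0.013,-0.0305,0.003,0,0,0.9],[0.013,-0.0305,0.003,0,0,0.9],[0.013,-0.0305,0.003,0,0,0.9],[0.013,-0.0305,0.003,0,0,0.9],[0.013,-0.0305,0.003,0,0,0.9],[0.013,-0.0305,0.003,0,0,0.9],[0.013,-0.0305,0.003,0,0,0.9],[0.013,-0.0305,0.003,0,0,0.9],[0.013,-0.0305,0.003,0,0,0.9],[0.013,-0.0305,0.003,0,0,0.9],[0.013,-0.0305,0.003,0,0,0.9],[0.013,-0.0305,0.003,0,0,0.9],[0.013,-0.0305,0.003,0,0,0.9],[0.013,-0.0305,0.003,0,0,0.9],[0.013,-0.0305,0.003,0,0,0.9],[0.013,-0.0305,0.003,0,0,0.9],[0,0,0,0,0,0],[0,0,0,0,0,0]]]' 0
cat > look.py <<'E'
from h import *
from scipy.spatial.transform import Rotation as R
import sys
np.set_printoptions(precision=4,suppress=True)
i=camera_info("wrist"); im,D=grab_frame("wrist"); cv2.imwrite(sys.argv[1],im)
s=state(); print(s["tool_pos"],R.from_quat(np.roll(s["tool_rot"],-1)).as_matrix()[:,1],s["contact_force"],s["time"])
Z=dict(rack_pad=.085,rack_opening=.075,brush_grip=.025,brush_end=.025,brush_head=.025)
for t in Z:
    for p in pinpoint("wrist",t)[:1]:
        o,d=ray("wrist",p["position"],i)
        print(t,np.array(p["position"]),round(p["conf"],2),"depth",dep("wrist",p["position"],D,i),"atz",atz("wrist",p["position"],Z[t],i))
E
python3 look.py pics/w1.png
```

```text
time: 2.87
tool_pos: [0.4713, 0.0281, 0.2855]
tool_rot: [-0.0, 0.055, 0.999, 0.0]
contact_force: [-0.2, 0.9, 1.1]
gripper_width: -0.002
grasp_force: 0.0
[0.4709 0.0291 0.2852] [0.1073 0.9942 0.0004] [-0.1705  0.0696 -0.7867] 2.9167
brush_grip [294.6 232.7] 0.62 depth [0.5347 0.0359 0.0348] atz [0.5379 0.036  0.025 ]
brush_end [294.6 259.3] 0.91 depth [0.4597 0.0342 0.2973] atz [0.5725 0.0325 0.025 ]
brush_head [296.7  93.5] 0.67 depth [0.3787 0.0537 0.0325] atz [0.3782 0.0541 0.025 ]
```

View pics/w1.png

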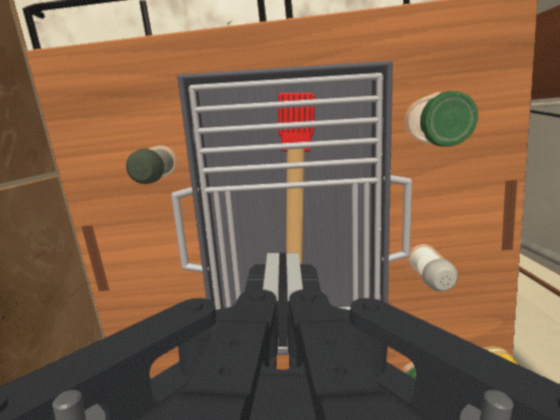

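Wrist view: brush runs from head (297,93) to the fingertips at (294,255), aligned with the tool. Brush yaw is about -0.11, and the fingers close across it. Moving to the pad.

```bash
python3 -m handwheel '[[[0.033,0.0005,-0.02,0,0,0],[0.033,0.0005,-0.02,0,0,0],[0.033,0.0005,-0.02,0,0,0],[0.033,0.0005,-0.02,0,0,0],[0.032,0.0005,-0.02,0,0,0],[0,0,-0.03,0,0,0],[0,0,-0.025,0,0,0],[0,0,-0.015,0,0,0],[0,0,0,0,0,0],[0,0,0,0,0,0]]]' 0
python3 look.py pics/w2.png
python3 - <<'E'
from h import *
for c in ["side","top"]:
    im,D=grab_frame(c); cv2.imwrite(f"pics/{c}1.png",cv2.resize(im[130:320,200:400],None,fx=3,fy=3) )
E
```

```text
time: 4.0
tool_pos: [0.6343, 0.0325, 0.115]
tool_rot: [-0.001, 0.053, 0.999, 0.0]
contact_force: [0.1, 0.5, -0.4]
gripper_width: 0.005
grasp_force: 0.0
[0.6355 0.0322 0.1168] [0.1052 0.9944 0.0001] [ 0.5141 -0.5088  0.6037] 4.05
rack_pad [275.  254.5] 0.83 depth [0.6221 0.0304 0.1211] atz [0.6362 0.0282 0.085 ]
brush_grip [274.3  67.7] 0.82 depth [0.5373 0.0376 0.0352] atz [0.5359 0.0375 0.025 ]
brush_end [271.2 133.4] 0.95 depth [0.5751 0.0314 0.0336] atz [0.5754 0.0311 0.025 ]
```

View pics/top1.png

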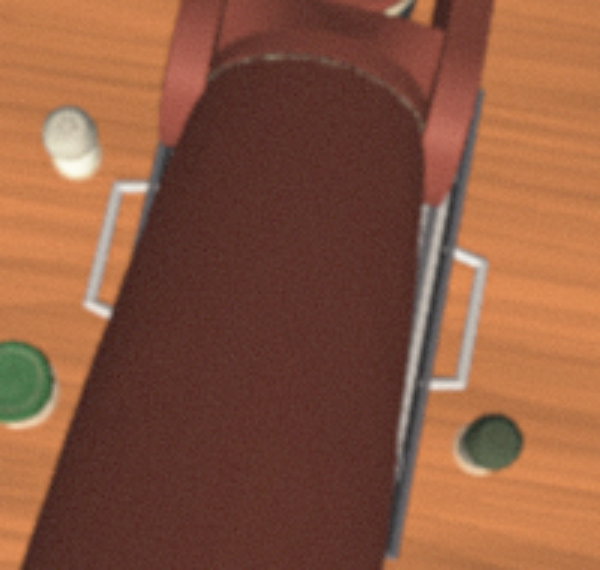

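Top view is blocked by the arm, but the wrist views agree on grip (0.536, 0.0375) and on a handle top at 0.035 (so centre 0.025), as it must be. Pressing.

```bash
python3 -m handwheel '[[[0,-0.001,-0.012,0,0,0],[0,0,-0.01,0,0,0],[0,0,-0.006,0,0,0],[0,0,-0.004,0,0,0],[0,0,-0.004,0,0,0],[0,0,-0.003,0,0,0],[0,0,0,0,0,0]]]' 0
```

```text
time: 4.98
tool_pos: [0.6345, 0.0308, 0.077]
tool_rot: [-0.001, 0.053, 0.999, -0.0]
contact_force: [-5.2, -0.8, 9.3]
gripper_width: -0.001
grasp_force: 4.4
```

```bash
python3 -m handwheel '[[[0,0,-0.002,0,0,0],[0,0,-0.001,0,0,0],[0,0,0,0,0,0]]]' 0;  python3 -m handwheel '[[[0,0,-0.002,0,0,0],[0,0,0,0,0,0],[0,0,0,0,0,0]]]' 0
```

```text
time: 5.23
tool_pos: [0.6345, 0.0308, 0.0769]
tool_rot: [-0.001, 0.053, 0.999, -0.0]
contact_force: [-12.5, 0.1, 21.3]
gripper_width: 0.001
grasp_force: 10.4
time: 5.48
tool_pos: [0.6346, 0.0308, 0.0768]
tool_rot: [-0.002, 0.053, 0.999, -0.0]
contact_force: [-17.3, -0.3, 28.9]
gripper_width: -0.003
grasp_force: 14.6
```

Pad is at z 0.0768 under 29 N (0.077 expected when seated), so the rack is seated. Backing off and going above the grip.

```bash
python3 -m handwheel '[[[0,0,0.02,0,0,0],[0,0,0.035,0,0,0],[0,0,0.035,0,0,0],[-0.033,0.002,0.01,0,0,0],[-0.033,0.002,0,0,0,0],[-0.033,0.002,0,0,0,0],[0,0,0,0,0,0],[0,0,0,0,0,0]]]' 0.55
python3 look.py pics/w3.png
```

```text
time: 6.15
tool_pos: [0.5341, 0.0371, 0.17]
tool_rot: [-0.001, 0.053, 0.999, 0.0]
contact_force: [0.9, 0.1, 0.5]
gripper_width: 0.55
grasp_force: 0.0
[0.5356 0.0369 0.1708] [0.1058 0.9944 0.    ] [ 0.0431 -0.1214  0.1122] 6.2
rack_pad [281.5 345.5] 0.64 depth [0.6366 0.0256 0.077 ] atz [0.6309 0.0262 0.085 ]
brush_grip [278.5 208. ] 0.68 depth [0.5367 0.0335 0.035 ] atz [0.5391 0.0332 0.025 ]
brush_end [282.2 245. ] 0.62 depth [0.569  0.0332 0.0354] atz [0.5728 0.0328 0.025 ]
```

View pics/w3.png

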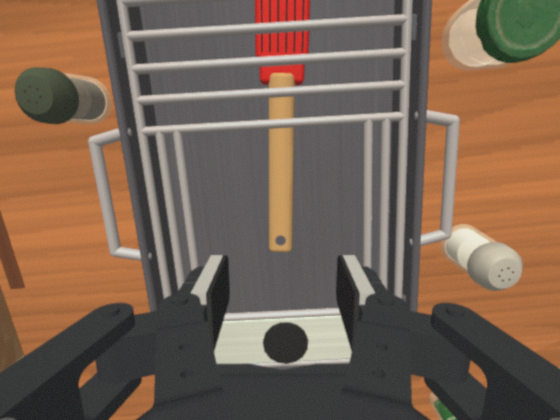

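Wrist view: pad (285,342) reads z=0.077 (seated), handle runs (282,75)–(280,250), and the fingers straddle its line. Descending.

```bash
python3 -m handwheel '[[[0,-0.0015,-0.035,0,0,0],[0,0,-0.035,0,0,0],[0,0,-0.035,0,0,0],[0,0,-0.025,0,0,0],[0,0,-0.014,0,0,0],[0,0,-0.006,0,0,0],[0,0,0,0,0,0],[0,0,0,0,0,0]]]' 0.55
```

```text
time: 7.12
tool_pos: [0.5369, 0.0352, 0.0219]
tool_rot: [0.0, 0.053, 0.999, -0.0]
contact_force: [0.9, -0.0, 0.5]
gripper_width: 0.549
grasp_force: 0.0
```

```bash
python3 -m handwheel '[[[0,0,-0.002,0,0,0],[0,0,0,0,0,0],[0,0,0,0,0,0],[0,0,0,0,0,0],[0,0,0,0,0,0],[0,0,0,0,0,0],[0,0,0,0,0,0],[0,0,0,0,0,0]]]' 0
```

```text
time: 7.78
tool_pos: [0.5373, 0.0353, 0.021]
tool_rot: [0.002, 0.053, 0.999, 0.0]
contact_force: [0.8, 1.3, 5.8]
gripper_width: 0.215
grasp_force: 61.7
```

Grasped (0.215 opening ≈ 18 mm, 62 N). Now pitching and drawing forward, following the clearance schedule I worked out.

```bash
python3 -m handwheel '[[[0.001,0,0.010,-0.27,-2.49,0],[0.0015,0,0.009,-0.27,-2.49,0],[0.003,-0.0003,0.007,-0.27,-2.49,0],[0.0035,-0.0004,0.007,-0.27,-2.49,0],[0.0045,-0.0005,0.0063,-0.27,-2.49,0],[0.0045,-0.0005,0.0063,-0.27,-2.49,0],[0.0055,-0.0006,0.0066,-0.27,-2.49,0],[0.0055,-0.0006,0.0066,-0.27,-2.49,0],[0,0,0,0,0,0],[0,0,0,0,0,0]]]' 0
python3 look.py pics/w4.png; python3 - <<'E'
from h import *
im,D=grab_frame("side"); cv2.imwrite("pics/s4.png",cv2.resize(im[150:300,220:400],None,fx=4,fy=4))
a=cv2.imread("pics/w4.png");b=cv2.resize(im[150:290,230:370],(420,420));cv2.imwrite("pics/c4.png",cv2.resize(np.hstack([a,b]),(784,336)))
E
```

```text
time: 8.62
tool_pos: [0.5643, 0.0325, 0.0779]
tool_rot: [0.173, 0.052, 0.983, -0.01]
contact_force: [-0.3, -0.1, -0.2]
gripper_width: 0.217
grasp_force: 60.9
[0.5644 0.0325 0.0777] [ 0.106   0.9944 -0.0007] [-0.6845  0.8053 -1.249 ] 8.6667
rack_opening [281.1 356. ] 0.42 depth [0.5887 0.0293 0.1025] atz [0.631  0.0247 0.075 ]
brush_grip [281.3 278.7] 0.83 depth [0.5552 0.0329 0.0898] atz [0.6208 0.0257 0.025 ]
brush_end [282.3 353.6] 0.6 depth [0.5876 0.0299 0.1021] atz [0.7049 0.0176 0.025 ]
```

View pics/c4.png

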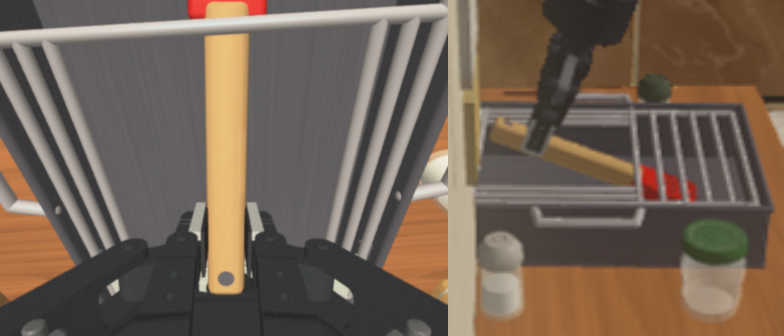

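Handle is firmly held, sloping about 20°, with the head under the cross bars and the near bar clear of it. Contact force is zero; continuing to 40°.

```bash
python3 -m handwheel '[[[0.0055,-0.0006,0.0064,-0.27,-2.49,0],[0.0055,-0.0006,0.0064,-0.27,-2.49,0],[0.0035,-0.0003,0.0062,-0.27,-2.49,0],[0.0035,-0.0003,0.0062,-0.27,-2.49,0],[0.002,-0.0002,0.0063,-0.27,-2.49,0],[0.002,-0.0002,0.0063,-0.27,-2.49,0],[0.002,-0.0002,0.006,-0.27,-2.49,0],[0.002,-0.0002,0.006,-0.27,-2.49,0],[0,0,0,0,0,0],[0,0,0,0,0,0],[0,0,0,0,0,0]]]' 0
python3 - <<'E'
from h import *
im,D=grab_frame("side"); wi,_=grab_frame("wrist")
b=cv2.resize(im[130:290,230:390],(420,420));cv2.imwrite("pics/c5.png",cv2.resize(np.hstack([wi,b]),(784,336)))
E
```

```text
time: 9.88
tool_pos: [0.5909, 0.0298, 0.1278]
tool_rot: [0.342, 0.05, 0.938, -0.019]
contact_force: [-0.4, -0.5, -0.1]
gripper_width: 0.216
grasp_force: 60.9
```

View pics/c5.png

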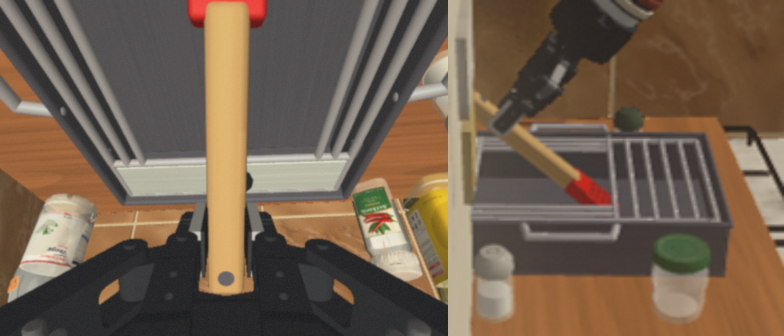

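Brush slants up at 40° with the handle end above the rack and the head near the near bar, still below. Next I move 40 mm forward along the brush so the head is past the near bar, then straight up (the far wall is close).

```bash
python3 -m handwheel '[[[0.01,-0.001,0.006,0,0,0],[0.01,-0.001,0.006,0,0,0],[0.01,-0.001,0.006,0,0,0],[0.01,-0.001,0.006,0,0,0],[0,0,0.008,0,0,0],[0,0,0.012,0,0,0],[0,0,0.015,0,0,0],[0,0,0.015,0,0,0],[0,0,0.015,0,0,0],[0,0,0.015,0,0,0],[0,0,0.015,0,0,0],[0,0,0.015,0,0,0],[0,0,0.015,0,0,0],[0,0,0.012,0,0,0],[0,0,0.006,0,0,0],[0,0,0,0,0,0],[0,0,0,0,0,0],[0,0,0,0,0,0],[0,0,0,0,0,0]]]' 0
python3 - <<'E'
from h import *
im,D=grab_frame("side"); wi,_=grab_frame("wrist")
cv2.imwrite("pics/c6.png",cv2.resize(np.hstack([wi,im]),(800,300)))
for c in ["side"]:
    for t in ["brush_head","brush_end"]:
        for p in pinpoint(c,t)[:1]: print(t,p,dep(c,p["position"],D))
o=[dep("side",p["position"],D) for p in pinpoint("side","rack_pad")[:1]];print(o)
E
```

```text
time: 11.57
tool_pos: [0.6303, 0.0259, 0.293]
tool_rot: [0.341, 0.05, 0.939, -0.019]
contact_force: [-0.8, -0.0, -0.6]
gripper_width: 0.215
grasp_force: 60.9
brush_head {'position': [294.5, 162.5], 'conf': 0.93} [ 0.47710005 -0.26269584  0.07027235]
brush_end {'position': [340.9, 278.0], 'conf': 0.33} [0.42111269 0.22186748 0.028149  ]
[array([0.5947761 , 0.62515958, 0.39109865])]
```

View pics/c6.png

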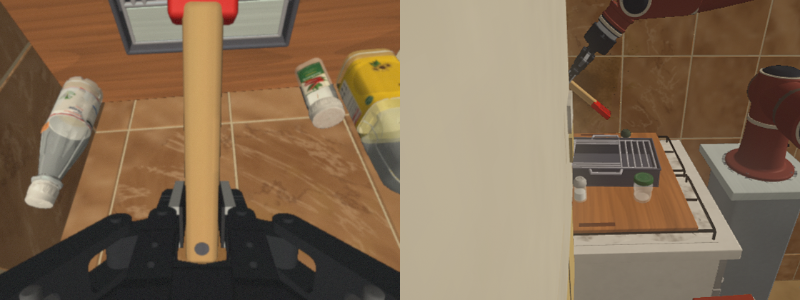

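Brush is clear in the air: head about 0.19 m up against the 0.119 needed, tin empty, shakers and jar standing. Handing in.

```bash
python3 -c "from plant import *; print(job_done())"
```

```text
the job is handed in; nothing more can be done
None
```

The rack was pressed home by its pad, then the brush was drawn out handle first and is held still, with its head about 12 cm above the rack bars. The job is handed in with no verdict returned; I didn't re-measure the rack after the lift, but force readings showed no contact.

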